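# Find the hidden battery-drawer release on the scale's power unit

### The job

The top panel of the bench scale's cream power unit has four identical flush round caps: three are blind covers and one, which cannot be told by eye, is the release button of the battery drawer. Feel across them with closed fingertips for the one that gives, and press it home so that the drawer springs out by itself, then back off so that the button comes up again. Do not lean hard on the unit, do not touch the drawer, and leave everything else on the bench, the pen on the panel included, where it is.

Things in the scene. Friction and masses are not known exactly. Their poses are not given: they have to be found in the camera images.
- unit: the power unit, a cream box fixed to the bench: 170 mm (its x) by 320 mm (its y) by 70 mm high, origin at the centre of its underside, z up. Its flat 8 mm top panel has four 54 mm holes at x = -30 mm, y = -96, -32, 32 and 96 mm, each filled by a flush cream cap with a thin dark gap around it. The battery drawer is in its -x side, the side towards the robot. Fingers held together (up to some 40 mm corner to corner) fit on a cap
- cap0 (a point): centre of the top of cap 0: a cream disc 52 mm across in a 54 mm hole, its top 1.5 mm below the panel's top (so 68.5 mm above the bench). Caps 0 to 3 stand in a row along the unit's y, 64 mm apart. Any one of the four may be the button; blind caps are rigid
- cap1 (a point): centre of the top of cap 1: a cream disc 52 mm across in a 54 mm hole, its top 1.5 mm below the panel's top (so 68.5 mm above the bench). Caps 0 to 3 stand in a row along the unit's y, 64 mm apart
- cap2 (a point): centre of the top of cap 2: a cream disc 52 mm across in a 54 mm hole, its top 1.5 mm below the panel's top (so 68.5 mm above the bench). Caps 0 to 3 stand in a row along the unit's y, 64 mm apart
- cap3 (a point): centre of the top of cap 3: a cream disc 52 mm across in a 54 mm hole, its top 1.5 mm below the panel's top (so 68.5 mm above the bench). Caps 0 to 3 stand in a row along the unit's y, 64 mm apart
- release (a joint): travel in m of the release button (whichever cap it is): 0 up, 0.006 fully pressed; it starts to move at 1.5 N and is fully down at 4 N; at 4 mm it frees the drawer; it springs back up when let go
- drawer_slide (a joint): travel in m of the battery drawer: 0 shut and caught, 0.04 fully sprung out; once freed, a 4 N spring drives it out in about half a second
- drawer: the battery drawer (the drawer's origin is not at it: with the drawer shut its origin is the unit's origin, and it shifts with the drawer). Its grey front is 298 mm wide and 44 mm high, flush with the unit's -x side when shut, no handle; orange battery packs in the drawer show from above when it is out
- crab: a whole orange-brown crab, loose on the bench, 130 mm (its x) by 175 mm by 50 mm high, origin under its centre
- weight: brass check weight with a knob, 44 mm across, 70 mm high, loose on the bench, origin under its centre
- label_roll: roll of white paper labels standing on end, 72 mm across, 50 mm high, loose on the bench, origin under its centre
- jar: white plastic bottle with a blue cap, 56 mm across, 110 mm high, loose on the bench, origin under its centre
- mallet: mallet with a wooden handle and black rubber head, 215 mm long (its x), head 70 mm wide and 28 mm high, loose on the bench, origin at bench level near the middle of its length
- marker: blue marker pen with a black cap, 135 mm long (its x) and 18 mm thick, lying loose on the unit's top panel behind the caps, on the side away from the robot, roughly along the unit's y; origin under its middle, on the panel

How it is judged:
On the way:
1. the release button is pressed in (value of joint release above 0.0035 m).
At the end, for the whole second after the job is handed in: the battery drawer stands sprung out (more than 33 of its 40 mm) and at rest, the release button is back up (within 1.5 mm), and the six loose things lie within 15 mm of where they were (value of joint drawer_slide above 0.033 m and velocity of joint drawer_slide below 0.02 m/s and value of joint release below 0.0015 m and distance of each of crab, weight, label_roll, jar, mallet, marker from where it was at the start of the episode below 0.015 m); the robot touches nothing.
It fails at once if the robot presses on anything with more than 45 N (contact force between any of the fingers, the arm and anything else above 45 N).
It fails at once if the robot touches the battery drawer (contact force between any of the fingers, the arm and drawer above 1 N).
It fails at once if one of the six loose things is lifted, carried or knocked more than 15 mm from its place (distance of any of crab, weight, label_roll, jar, mallet, marker from where it was at the start of the episode above 0.015 m).
It also fails if it takes over 48 s, if anything falls off the work surface, if the arm or the gripper's body presses on something with over 40 N, if the wrist force passes 120 N, or if a joint passes its speed limit or range.

### The arm

A 6-joint arm with a two-finger parallel gripper is mounted at the origin on the work surface. World frame = base frame: x ahead of the robot, y to its left, z up, the work surface at z = 0. Lengths are in m, angles in rad, forces in N, time in s.
With the tool pointing down it reaches from about 0.3 to 0.75 m from the base axis. Payload 8.5 kg.
Tool frame: the origin (TCP) lies at the very end of the fingers, on their centre line; the grasp point (between the pads) lies 19 mm behind it; z points along the fingers, y is the direction in which the jaws open and shut (so a half turn about z gives the same grasp; the last joint's range is limited). The gripper opens to 85 mm and grips with 20 to 120 N. Pads are 22 mm wide; open, the fingers measure 114 mm over their backs; the gripper's body (76 mm by 85 mm) begins 54 mm behind the grasp point. The pads swing forward as they close: fully open they stand 13 mm farther back than shut.
Start: joints at [-1.44, 0.381, 1.297, -0, 1.464, -0.215], TCP at [0.186, -0.517, 0.231] pointing down, gripper open.
Joint ranges: [-3.11, 3.11], [-0.89, 2.33], [0.22, 2.48], [-1.42, 4.56], [0.17, 2.85], [-2.88, 2.88]. Speed limits (rad/s): [2.39, 2.39, 3.14, 3.14, 3.14, 3.14].

### API

Orientations are given as a unit quaternion [w, x, y, z].
In Python, from workcell import r, viewer gives the robot as it stands. The module is installed in compiled form; this text tells all that it offers.
- The arm moves only by the shell command python3 -m inch 'ROWS' [FORCE]. ROWS is JSON, a list of rows, each a list of 7 numbers: the turn, a rotation vector about the world's x, y, z in degrees, then the shift along the world's x, y, z in m, then the opening, from 0 (shut) to 1 (fully open). In form: [[rx, ry, rz, x, y, z, fingers], ...]. A call has 1 to 5 rows; each row is the pose to reach, as a shift and turn from the pose commanded when the call began; what a row does not reach only later rows make up. A row lasts 1/10 s, in which the tool goes at most 50 mm and 8.59 degrees, less where a joint would pass 70% of its speed; a pose out of reach is approached as far as the arm can. A call with a gripper value outside its range is refused whole. The fingers move at their own pace and stop on an object; FORCE is the grip in N (left out, the last holds). Time passes only in rows, so rows that repeat a pose let the fingers close. It gives the time, the measured TCP pose, the force and the opening at its end, in the units of the state.
- r.state(): the state, without advancing time (a new reading comes with each control period).
- viewer.read_camera(name): name is "side" or "top" or "wrist"; returns the picture (420x560x3 uint8, blue, green, red); there is no depth.
- viewer.camera_info(name): a dict with "fx", "fy", "cx", "cy" (pixels), "extrinsics" (4x4, takes a point from world to camera coordinates); the wrist camera has in their place "mount" (4x4, takes a point from camera to tool coordinates, whose origin is the TCP and whose axes are the flange's). Camera axes: x right, y down, z forward; pixel columns grow to the right and rows downward; lengths in m; the calibration is good to about 2 mm. A picture is of the moment at which its call begins: read the wrist's pose just before it. camera_info takes no time and is no camera call.
- r.close_job(): hands the job in, once; it reports no verdict.
The state is a dict: "clock": time; "joint_positions": joint angles; "qd": joint speeds; "joint_efforts": joint torques, N m; "tcp_pos": TCP position; "orientation": TCP orientation; "force": force on the tool from outside, world axes, zero at the start; "moment": the same for the moment, N m; "gripper_width": opening from 0.0 (shut) to 1.0 (fully open).
Only numpy, scipy, OpenCV 4.12 (cv2) and the standard library are available. Lean on these libraries where they do the work, as an engineer would, in place of code of your own. Each camera call takes 0.05 s, during which the arm holds its last target.

## Working session

There is one attempt and no reset: what is moved stays moved. The work goes in short steps, Python scripts to look and compute and a shell command to move; the robot and the scene stay as the last step left them, time stands still between calls to the robot, and variables do not carry over. Pictures are saved under pics/ and viewed, and the job is handed in when it is done.

```bash
mkdir -p pics; python3 - <<'E'
from workcell import r, viewer
import cv2
s=r.state();print(s)
for n in("top","side","wrist"):
    cv2.imwrite(f"pics/{n}0.png",viewer.read_camera(n));print(n,viewer.camera_info(n))
E
```

```text
{'clock': 0.0, 'joint_positions': array([-1.44032779e+00,  3.81208367e-01,  1.29827977e+00, -9.86226523e-06,
        1.46360918e+00, -2.15359299e-01]), 'qd': array([ 6.78579421e-04,  1.31894025e-03, -3.53572858e-05, -8.22370937e-05,
       -2.44668901e-04,  1.58651890e-03]), 'joint_efforts': array([ 1.44130863e-03, -4.48469567e+01, -2.31274241e+01, -6.04014895e-05,
        4.76637797e-03,  7.38504617e-07]), 'tcp_pos': array([ 0.18636099, -0.51714301,  0.23069873]), 'orientation': array([-7.51860934e-04,  9.85087229e-01,  1.72054016e-01,  2.70253478e-05]), 'force': array([ 0.54775676, -0.93425834, -0.77806646]), 'moment': array([-0.00953535,  0.00593952,  0.00718265]), 'gripper_width': 1.0021575628516994}
top {'fx': 532.2438790001381, 'fy': 532.2438790001381, 'cx': 282.11298206880775, 'cy': 207.99489313108498, 'extrinsics': array([[-0.03154044, -0.99949745, -0.00316867, -0.01082272],
       [-0.97565379,  0.03147612, -0.21704595,  0.57701608],
       [ 0.21703661, -0.0037542 , -0.97615625,  1.46679142],
       [ 0.        ,  0.        ,  0.        ,  1.        ]])}
side {'fx': 404.4021015197261, 'fy': 404.4021015197261, 'cx': 277.20487785700436, 'cy': 212.8997770473407, 'extrinsics': array([[-0.95252181, -0.30445036, -0.0034889 ,  0.51677581],
       [-0.18113264,  0.5758387 , -0.79724573,  0.1992468 ],
       [ 0.2447308 , -0.758762  , -0.60364482,  0.99429352],
       [ 0.        ,  0.        ,  0.        ,  1.        ]])}
wrist {'fx': 322.3355049544174, 'fy': 322.3355049544174, 'cx': 281.7808988169802, 'cy': 209.84862456045627, 'mount': array([[-1.60197591e-03, -9.53933473e-01, -3.00013937e-01,
         7.64267291e-02],
       [ 9.99998473e-01, -1.73756343e-03,  1.85146226e-04,
        -3.12169507e-04],
       [-6.97910426e-04, -3.00013182e-01,  9.53934800e-01,
        -1.41889720e-01],
       [ 0.00000000e+00,  0.00000000e+00,  0.00000000e+00,
         1.00000000e+00]])}
```

View pics/top0.png

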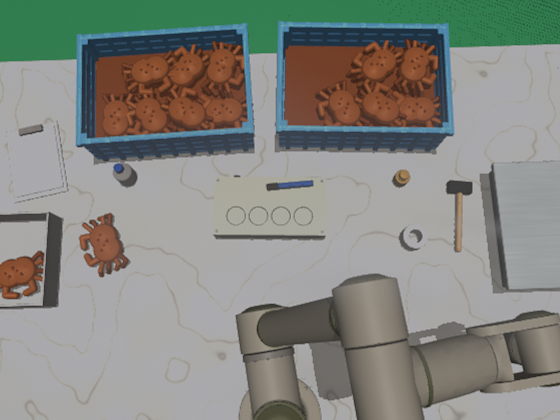

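View pics/side0.png

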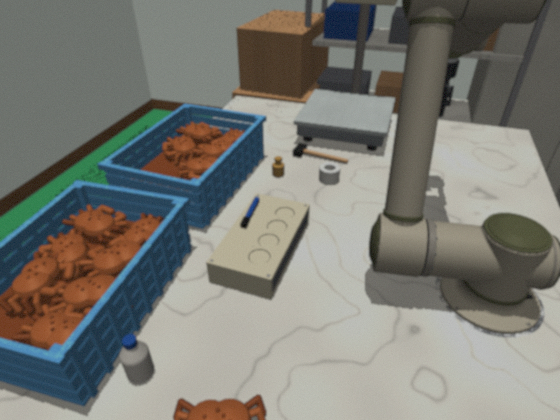

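The top view shows the unit with four cap rings at about (236,216), (258,216), (281,216) and (303,216), and the pen behind them at (290,185). Next I'll measure the ring centres.

```bash
cat > h.py <<'E'
import numpy as np
from workcell import viewer
def cast(n,uv,z):
    c=viewer.camera_info(n);E=c["extrinsics"];R=E[:3,:3];t=E[:3,3]
    o=-R.T@t;d=R.T@np.array([(uv[0]-c["cx"])/c["fx"],(uv[1]-c["cy"])/c["fy"],1])
    return o+d*(z-o[2])/d[2]
def proj(n,p):
    c=viewer.camera_info(n);E=c["extrinsics"];q=E[:3,:3]@p+E[:3,3]
    return np.array([c["fx"]*q[0]/q[2]+c["cx"],c["fy"]*q[1]/q[2]+c["cy"]])
E
python3 - <<'E'
import cv2,numpy as np
from h import *
for n,box in(("top",(200,165,340,250)),("side",(200,185,320,300))):
    im=cv2.imread(f"pics/{n}0.png");x0,y0,x1,y1=box
    c=cv2.resize(im[y0:y1,x0:x1],None,fx=5,fy=5,interpolation=cv2.INTER_CUBIC)
    cv2.imwrite(f"pics/{n}crop.png",c)
    g=cv2.cvtColor(c,cv2.COLOR_BGR2GRAY)
    a=cv2.adaptiveThreshold(g,255,cv2.ADAPTIVE_THRESH_MEAN_C,cv2.THRESH_BINARY_INV,61,6)
    cs,h=cv2.findContours(a,cv2.RETR_CCOMP,cv2.CHAIN_APPROX_NONE)
    for k in cs:
        if len(k)<50: continue
        e=cv2.fitEllipse(k)
        if 50<min(e[1]) and max(e[1])<140 :
            uv=np.array(e[0]); uv=(uv+.5)/5-.5+np.array([x0,y0])
            print(n,uv.round(1),np.array(e[1]).round(0)/5,cast(n,uv,.0685).round(4))
E
```

```text
top [302.8 215.7] [20.  20.2] [ 0.5508 -0.0876  0.0685]
top [302.7 215.8] [16.2 16.8] [ 0.5504 -0.0872  0.0685]
top [280.4 215.6] [20.  20.4] [ 0.5532 -0.0235  0.0685]
top [280.4 215.7] [16.2 16.8] [ 0.5528 -0.0236  0.0685]
top [257.9 215.4] [20.  20.4] [0.5557 0.0407 0.0685]
top [257.9 215.6] [16.2 16.8] [0.5553 0.0405 0.0685]
top [235.5 215.3] [20.  20.4] [0.5582 0.1047 0.0685]
top [235.6 215.4] [16.2 16.8] [0.5578 0.1043 0.0685]
side [258.9 256.2] [15.6 22.2] [0.5548 0.1102 0.0685]
side [268.2 240.2] [14.2 21.2] [0.5521 0.0458 0.0685]
side [276.6 225.7] [13.4 20.2] [ 0.5497 -0.0176  0.0685]
side [284.5 212.2] [11.8 19.6] [ 0.547  -0.0826  0.0685]
```

View pics/topcrop.png

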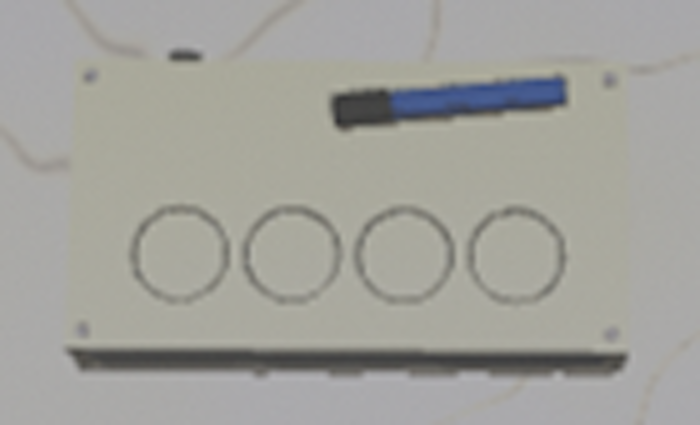

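View pics/sidecrop.png

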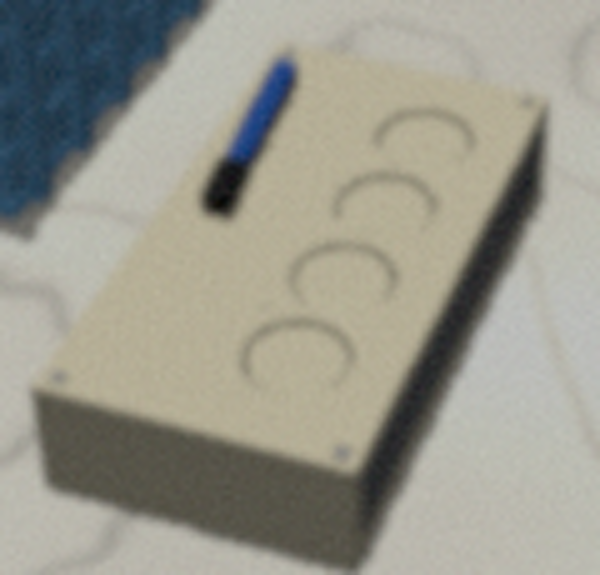

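```bash
python3 -m inch '[[0,0,0,0.03,0.035,0,0],[0,0,0,0.06,0.07,0,0],[0,0,0,0.09,0.105,0,0],[0,0,0,0.12,0.14,0,0],[0,0,0,0.15,0.175,0,0]]' 20; python3 -m inch '[[0,0,0,0.03,0.035,0,0],[0,0,0,0.06,0.07,0,0],[0,0,0,0.09,0.105,0,0],[0,0,0,0.12,0.14,0,0],[0,0,0,0.15,0.175,0,0]]'
```

```text
clock: 0.65
tcp_pos: [0.3372, -0.3408, 0.2312]
orientation: [-0.0, 0.985, 0.172, -0.0]
force: [0.3, 0.5, 0.4]
gripper_width: 0.142
clock: 1.15
tcp_pos: [0.4873, -0.1657, 0.2312]
orientation: [-0.0, 0.985, 0.172, -0.0]
force: [0.4, -1.0, 1.2]
gripper_width: 0.001
```

```bash
python3 -m inch '[[0,0,0,0.03,0.038,0,0],[0,0,0,0.063,0.078,-0.02,0],[0,0,0,0.063,0.078,-0.06,0],[0,0,0,0.063,0.078,-0.1,0],[0,0,0,0.063,0.078,-0.13,0]]'; python3 -m inch '[[0,0,0,0,0,-0.01,0],[0,0,0,0,0,-0.02,0],[0,0,0,0,0,-0.023,0],[0,0,0,0,0,-0.025,0],[0,0,0,0,0,-0.025,0]]'; python3 - <<'E'
from workcell import viewer
import cv2
cv2.imwrite("pics/w1.png",viewer.read_camera("wrist"))
cv2.imwrite("pics/s1.png",viewer.read_camera("side"))
E
```

```text
clock: 1.65
tcp_pos: [0.5487, -0.0885, 0.0988]
orientation: [-0.001, 0.985, 0.173, -0.001]
force: [0.4, 0.2, -0.0]
gripper_width: 0.002
clock: 2.15
tcp_pos: [0.5498, -0.0897, 0.0771]
orientation: [0.0, 0.985, 0.172, 0.001]
force: [0.1, -0.3, -0.3]
gripper_width: 0.004
```

View pics/w1.png

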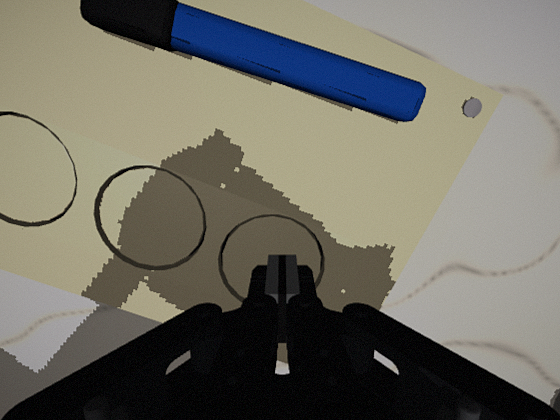

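View pics/s1.png

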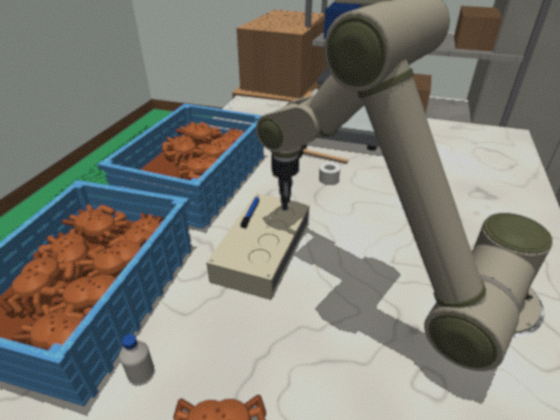

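The wrist view shows the closed tips at (282,260), inside cap 0's ring, which is centred near (272,260). The side view agrees. Now I'll feel for movement.

```bash
python3 -m inch '[[0,0,0,0,0.001,-0.003,0],[0,0,0,0,0.001,-0.006,0],[0,0,0,0,0.001,-0.0075,0],[0,0,0,0,0.001,-0.0085,0],[0,0,0,0,0.001,-0.0085,0]]'; python3 -m inch '[[0,0,0,0,0,-0.0005,0],[0,0,0,0,0,-0.001,0],[0,0,0,0,0,-0.001,0]]';python3 -m inch '[[0,0,0,0,0,-0.0005,0],[0,0,0,0,0,-0.001,0],[0,0,0,0,0,-0.001,0]]'
```

```text
clock: 2.75
tcp_pos: [0.5493, -0.0884, 0.0686]
orientation: [0.0, 0.985, 0.172, 0.0]
force: [-2.5, 1.5, 7.9]
gripper_width: -0.001
clock: 3.05
tcp_pos: [0.5494, -0.0884, 0.0685]
orientation: [0.0, 0.985, 0.172, 0.0]
force: [-7.4, 1.3, 17.4]
gripper_width: 0.001
clock: 3.35
tcp_pos: [0.5494, -0.0884, 0.0685]
orientation: [0.001, 0.985, 0.172, 0.001]
force: [-9.1, 1.3, 25.4]
gripper_width: 0.005
```

Cap 0 is rigid: z stays at 0.0685 while the force climbs. On to cap 1.

```bash
python3 -m inch '[[0,0,0,0,0,0.015,0],[0,0,0,0.002,0.032,0.015,0],[0,0,0,0.003,0.064,0.015,0],[0,0,0,0.003,0.064,0.01,0],[0,0,0,0.003,0.064,0.006,0]]'; python3 -m inch '[[0,0,0,0,0,-0.002,0],[0,0,0,0,0,-0.003,0],[0,0,0,0,0,-0.004,0],[0,0,0,0,0,-0.005,0],[0,0,0,0,0,-0.005,0]]'
```

```text
clock: 3.85
tcp_pos: [0.5524, -0.0241, 0.0715]
orientation: [0.0, 0.985, 0.173, -0.0]
force: [-0.8, -0.4, -0.0]
gripper_width: 0.003
clock: 4.35
tcp_pos: [0.5524, -0.0253, 0.0685]
orientation: [0.0, 0.985, 0.172, 0.0]
force: [-5.9, 0.1, 16.1]
gripper_width: 0.002
```

Cap 1 is rigid too (16 N at 0.0685). On to cap 2.

```bash
python3 -m inch '[[0,0,0,0,0,0.014,0],[0,0,0,0.002,0.032,0.014,0],[0,0,0,0.003,0.065,0.014,0],[0,0,0,0.003,0.065,0.009,0],[0,0,0,0.003,0.065,0.005,0]]'; python3 -m inch '[[0,0,0,0,0,-0.002,0],[0,0,0,0,0,-0.003,0],[0,0,0,0,0,-0.004,0],[0,0,0,0,0,-0.005,0],[0,0,0,0,0,-0.005,0]]'
```

```text
clock: 4.85
tcp_pos: [0.5554, 0.0404, 0.0715]
orientation: [0.0, 0.985, 0.172, -0.0]
force: [-0.1, 0.0, 0.6]
gripper_width: 0.004
clock: 5.35
tcp_pos: [0.5556, 0.04, 0.067]
orientation: [0.0, 0.985, 0.172, 0.0]
force: [-1.3, -1.8, 3.8]
gripper_width: 0.002
```

Cap 2 gives: the tip is at 0.067 with under 4 N. Pressing it home.

```bash
python3 -m inch '[[0,0,0,0,0,-0.001,0],[0,0,0,0,0,-0.002,0],[0,0,0,0,0,-0.003,0],[0,0,0,0,0,-0.003,0]]';  python3 -m inch '[[0,0,0,0,0,-0.001,0],[0,0,0,0,0,-0.0015,0],[0,0,0,0,0,-0.0015,0]]'
```

```text
clock: 5.75
tcp_pos: [0.5557, 0.0406, 0.0638]
orientation: [0.0, 0.985, 0.172, 0.0]
force: [0.5, -2.7, 3.0]
gripper_width: 0.001
clock: 6.05
tcp_pos: [0.5557, 0.0406, 0.0625]
orientation: [0.0, 0.985, 0.172, 0.0]
force: [0.7, -2.9, 5.3]
gripper_width: -0.002
```

The button is down by its full 6 mm. Next I'll hold briefly, then retreat straight up and look.

```bash
python3 -m inch '[[0,0,0,0,0,0,0],[0,0,0,0,0,0,0],[0,0,0,0,0,0,0]]';  python3 -m inch '[[0,0,0,0,0,0.005,0],[0,0,0,0,0,0.02,0],[0,0,0,0,0,0.06,0],[0,0,0,0,0,0.1,0],[0,0,0,0,0,0.14,0]]'
python3 -m inch '[[0,0,0,0,-0.04,0.02,0],[0,0,0,0,-0.08,0.04,0],[0,0,0,0,-0.12,0.04,0],[0,0,0,0,-0.16,0.04,0],[0,0,0,0,-0.2,0.04,0]]'
python3 -m inch '[[0,0,0,-0.04,-0.04,0,0],[0,0,0,-0.08,-0.08,0,0],[0,0,0,-0.12,-0.12,0,0],[0,0,0,-0.14,-0.15,0,0],[0,0,0,-0.14,-0.15,0,0]]'
python3 - <<'E'
from workcell import viewer
import cv2
cv2.imwrite("pics/t2.png",viewer.read_camera("top"))
cv2.imwrite("pics/s2.png",viewer.read_camera("side"))
E
```

```text
clock: 6.35
tcp_pos: [0.5557, 0.0406, 0.0626]
orientation: [0.0, 0.985, 0.172, 0.0]
force: [-0.2, -2.6, 5.1]
gripper_width: 0.0
clock: 6.85
tcp_pos: [0.5546, 0.0412, 0.2035]
orientation: [-0.001, 0.985, 0.172, -0.001]
force: [0.2, -0.1, -0.2]
gripper_width: -0.002
clock: 7.35
tcp_pos: [0.5549, -0.1603, 0.2422]
orientation: [-0.001, 0.985, 0.172, -0.0]
force: [0.4, -0.6, 0.2]
gripper_width: 0.002
clock: 7.85
tcp_pos: [0.4126, -0.3122, 0.242]
orientation: [-0.001, 0.986, 0.17, -0.0]
force: [0.8, 0.7, -0.1]
gripper_width: 0.0
```

View pics/t2.png

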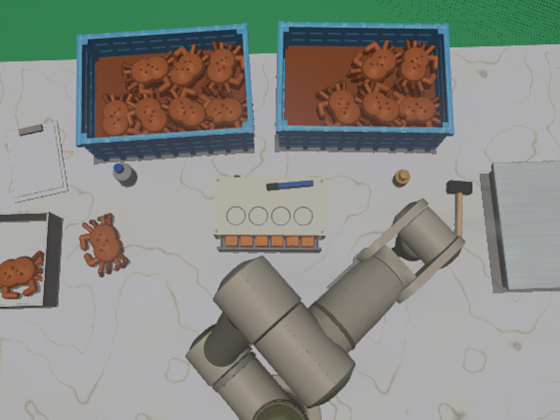

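View pics/s2.png

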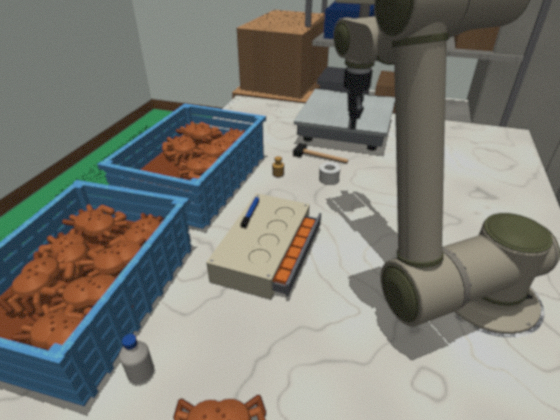

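The drawer is out, with orange packs at about (270,241), and the pen and the other loose things look unmoved. I'll check both numerically.

```bash
python3 - <<'E'
import cv2,numpy as np
from h import *
a=cv2.imread("pics/top0.png");b=cv2.imread("pics/t2.png")
h=cv2.cvtColor(b,cv2.COLOR_BGR2GRAY)
print(h[228:262,265],h[228:262,284])
for v in (246,248,250): print(v,[cast("top",(270,v),z)[0].round(3) for z in(.045,.055)], )
print("unit -x face x", .5545+.03-.085)
for n,(x0,y0,x1,y1) in dict(pen=(262,175,318,195),jar=(108,158,138,190),weight=(390,165,412,190),crab=(75,210,130,278)).items():
    d=cv2.absdiff(a[y0:y1,x0:x1],b[y0:y1,x0:x1]);print(n,(d.max(2)>50).sum())
a=cv2.imread("pics/side0.png");b=cv2.imread("pics/s2.png")
for n,(x0,y0,x1,y1) in dict(roll=(315,160,345,186),mallet=(290,140,350,165),pen=(238,192,262,228)).items():
    d=cv2.absdiff(a[y0:y1,x0:x1],b[y0:y1,x0:x1]);print(n,(d.max(2)>50).sum())
E
```

```text
[173 172 171 172 172 174 152 107 112 130 129 128 128 129 129 129 128 108
  78 100 125 102  66  90 113 151 175 173 175 161 122  96  95 100] [171 172 172 171 173 174 155 110  79  81  80 103 119 120 120 120 120 121
 115 111 123 103  69  80 103 152 175 172 172 173 172 171 171 170]
246 [np.float64(0.47), np.float64(0.469)]
248 [np.float64(0.464), np.float64(0.463)]
250 [np.float64(0.459), np.float64(0.457)]
unit -x face x 0.4995
pen 0
jar 0
weight 0
crab 0
roll 0
mallet 0
pen 0
```

```bash
python3 -c "
from workcell import r
s=r.state();print(s['clock'],s['force'],abs(s['qd']).max());print(r.close_job())"
```

```text
7.95 [ 0.31820514  0.74949107 -0.33942144] 0.05388002928580209
the job is handed in; nothing more can be done
None
```

The release button was cap 2. I pressed it its full 6 mm and the drawer sprang out by itself. I then backed off and handed the job in at 7.95 s.

- **Feeling the caps:** Caps 0 and 1 were rigid, with z held at 0.0685 m at about 25 N and 16 N. Cap 2 gave at about 4 N and went down to z = 0.0625 m at about 5 N. I did not need to feel cap 3.
- **Last checks:** In the top picture the drawer front stands about 39 mm out. The regions around the six loose things, the pen included, match the first pictures. The arm is well clear of everything, with force readings at noise level.
- **Not measured directly:** I did not measure the button's return; in the last picture its ring only looks the same as the others. I took just one top and one side picture after the press, about 1.5 s later, so I inferred that the drawer is at rest. The arm still showed a small joint speed of 0.05 rad/s at hand-in.

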